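# Hook a shelf bracket into its slotted upright and lock it

### The job

Pick up the yellow bracket, hook its two steel tabs into the two slots of the upright's slotted plate, then push it down until the tabs are fully home and the red spring catch has snapped out over its foot, which then holds down the green pin; let go and leave it hanging there. Feel for the slots gently: never press the bracket against the upright with more than 35 N. Leave the other things on the bench undisturbed.

Things in the scene. Friction and masses are not known exactly. Their poses are not given: they have to be found in the camera images.
- bracket: Yellow steel shelf bracket, loose, about 0.3 kg, standing on its foot. Origin at the middle of the foot's underside; x points to its back, where the tabs are, z up. Foot 100 x 60 x 6 mm. Back plate 76 mm wide, 80 mm high, rear face at x = +50 mm. In the back plate is a 24 mm wide window, z = 6 to 24 mm, for the catch.
- bracket_grip (a point): Where to grip: middle of the bracket's rib, 12 mm thick across y, which stands along x at y = 0 and has its full height (top 80 mm above the underside) from x = -16 to +44 mm. The point is at bracket x = +5 mm, z = 52 mm: 28 mm below the rib's top, 45 mm ahead of the rear face, near the centre of mass. A moderate grip (about 60 N) holds it best. Axes as bracket.
- bracket_tabs (a point): Midway between the tips of the two steel hook tabs: bracket x = 60 mm, y = 0, z = 48 mm. Tabs at y = +28 and -28 mm, 6 mm wide: a neck 6 mm high (z = 52 to 58 mm) leaves the rear face, then a tongue 4 mm thick (x = 56 to 60 mm) spans z = 38 to 58 mm, so it hangs 14 mm below the neck. Axes as bracket.
- bracket_back (a point): Point of the bracket in the plane of the back plate's rear face, at the foot's underside (bracket x = +50 mm, y = 0, z = 0). Axes as bracket.
- upright: Blue upright bolted to the bench, 204 mm high, 150 mm wide; it carries a grey slotted plate 140 mm wide, 4 mm thick, 30 to 192 mm above the bench. Origin on the bench in the plane of the plate's front face (x = 0, looks to -x, to the robot), 10 mm right (-y) of the upright's middle, below slots_right; z up. Fixed, also under load.
- slots_right (a point): Point on the upright, NOT on the plate: face, 159 mm high, where the middle between the slots would be with the plate at its right stop, at mid height. The plate (slots, catch, pin) is clamped 3 to 18 mm left (+y) and up to 5 mm up or down of this; not measured: find it by feel or eye. Slots 28 mm to either side of their middle, 9 mm wide, 34 mm high, 25 mm free behind. Axes as upright.
- seat_right (a point): Point below slots_right, 90 mm high; bracket_back ends 3 to 18 mm left (+y) and up to 5 mm above or below it, by the plate's setting. The tabs go in straight along +x with bracket_back 21 mm higher than this (2 mm off still fits at any setting), 10 mm from tip contact to back-plate contact; then down 16 to 26 mm until the necks rest on the slots' lower edges. Axes as upright.
- seat_pin (a joint): Green indicator pin in the plate, just below the catch, standing 6 mm out of the face. Value in m: 0 = up, 0.002 = pushed down by the foot of a fully seated bracket; weak spring (1 N).
- catch (a joint): Red spring catch in the middle of the plate, below the slots: a nose 4 mm proud of the face, sloped on top. Value in m: 0 = out; up to 0.004 as the bracket's foot presses it in on the way down, from about 15 mm above the seat (roughly 3 to 8 N downward). About 1 mm above the seat it springs back out through the window, over the foot, and locks it.
- fixing_box: Small blue and white carton, 75 x 132 x 66 mm, bystander; origin at the centre of its underside.
- tub_small: White lidded tub, 64 mm across, 66 mm high, bystander; origin at the centre of its underside.
- spray_small: Green and white spray can with black cap, 60 mm across, 178 mm high, bystander; origin at the centre of its underside.
- travel_mug: Red travel mug with black lid, 74 x 98 x 164 mm, bystander; origin at the centre of its underside.
- glue_bottle: Small white bottle, 25 mm across, 80 mm high, bystander; origin at the centre of its underside.
Not all that is in view belongs to the job. Of the things that look like the bracket, the smaller one is meant.

How it is judged:
By the outcome, as a careful person would: the job done as asked, in the order asked, and still so for the second after the job is handed in, with the robot touching nothing.
It also fails if it takes over 67 s, if anything falls off the work surface, if the arm or the gripper's body presses on something with over 40 N, if the wrist force passes 120 N, or if a joint passes its speed limit or range.

### The arm

A 6-joint arm with a two-finger parallel gripper is mounted at the origin on a cart in front of the work surface, level with it; the furniture and walls round the work are solid. World frame = base frame: x ahead of the robot, y to its left, z up, the work surface at z = 0. Lengths are in m, angles in rad, forces in N, time in s.
With the tool pointing down it reaches from about 0.35 to 0.975 m from the base axis. Payload 4.9 kg.
Tool frame: the origin (TCP) lies at the very end of the fingers, on their centre line; the grasp point (between the pads) lies manip.grip_point_offset behind it (manip.grip_point_offset is the distance from the TCP to the grasp point, in m); z points along the fingers, y is the line along which they close (so a half turn about z gives the same grasp; the last joint's range is limited). The gripper opens to 85 mm and grips with 20 to 120 N. Pads are 22 mm wide; open, the fingers measure 114 mm over their backs; the gripper's body (76 mm by 85 mm) begins 54 mm behind the grasp point. The pads swing forward as they close: fully open they stand 13 mm farther back than shut.
Start: joints at [1.149, 0.053, 1.613, -0, 1.476, -0.119], TCP at [0.186, 0.597, 0.231] pointing down, gripper open.
Joint ranges: [-3.01, 3.01], [-1.01, 2.22], [0.06, 2.58], [-1.02, 4.17], [0.09, 2.62], [-3.14, 3.14]. Speed limits (rad/s): [2.57, 2.57, 3.14, 3.14, 3.14, 3.14].

### API

Orientations are given as a unit quaternion [w, x, y, z].
In Python, from plant import manip gives the robot as it stands.
- The arm moves only by the shell command python3 -m crank 'ROWS' [OPENING]. ROWS is JSON, a list of rows, each an object of numbers: "x", "y", "z": the shift along the tool's x, y, z in cm; "turn": the turn about the tool's z in rad. In form: [{"x": .., "y": .., "z": .., "turn": ..}, ...]. A call has 1 to 5 rows; each row shifts and turns the commanded pose from where the row before left it, along the tool's axes as they then stand; what a row does not reach is not made up. A row lasts 1/10 s, in which the tool goes at most 50 mm and 8.59 degrees, less where a joint would pass 70% of its speed; a pose out of reach is approached as far as the arm can. A call with a gripper value outside its range is refused whole. OPENING is the opening in per cent of the stroke, from 0 (shut) to 100 (fully open), set as the call begins (- or left out, the last holds). The fingers move at their own pace and stop on an object; the grip force is fixed at half the most. Time passes only in rows, so rows that do not move let the fingers close. It gives the time, the measured TCP pose, the force, the opening and the grip force at its end, in the units of the state.
- manip.state(): the state, without advancing time (a new reading comes with each control period).
- manip.grab_frame(name): name is "scene" or "top" or "wrist"; returns (picture, depth): 420x560x3 uint8, red, green, blue; 420x560 float32, m along the optical axis (not along the pixel's ray), 0 where there is no reading.
- manip.camera_model(name): a dict with "mtx" (3x3 intrinsics, pixels), "world_to_cam" (4x4, takes a point from world to camera coordinates). Camera axes: x right, y down, z forward; pixel columns grow to the right and rows downward; lengths in m; the calibration is good to about 2 mm. A picture is of the moment at which its call begins: read the wrist's pose just before it. camera_model takes no time and is no camera call; for the wrist camera it gives the pose at the moment of the call.
- manip.job_done(): hands the job in; it is judged then, once.
The state is a dict: "time": time; "joint_pos": joint angles; "joint_vel": joint speeds; "joint_efforts": joint torques, N m; "tool_pos": TCP position; "tool_rot": TCP orientation; "contact_force": force on the tool from outside, world axes, zero at the start; "ft_torque": the same for the moment, N m; "gripper_width": opening from 0.0 (shut) to 1.0 (fully open); "grasp_force": force on a finger pad.
Only numpy, scipy, OpenCV 4.12 (cv2) and the standard library are available. Lean on these libraries where they do the work, as an engineer would, in place of code of your own. Each camera call takes 0.05 s, during which the arm holds its last target. There are 200 camera calls.

## Working session

There is one attempt and no reset: what is moved stays moved. The work goes in short steps, Python scripts to look and compute and a shell command to move; the robot and the scene stay as the last step left them, time stands still between calls to the robot, and variables do not carry over. Pictures are saved under pics/ and viewed, at most 10 in all, crops included, and the job is handed in when it is done.

```bash
mkdir -p pics; ls; cat > h.py <<'E'
import numpy as np, cv2
from plant import manip
def grab(n,save=None):
    M=manip.camera_model(n); p,d=manip.grab_frame(n)
    if save: cv2.imwrite('pics/'+save+'.png',p[:,:,::-1])
    return p,d,np.array(M['mtx']),np.array(M['world_to_cam'])
def cloud(d,K,T):
    v,u=np.mgrid[:d.shape[0],:d.shape[1]]
    c=np.stack([(u-K[0,2])/K[0,0]*d,(v-K[1,2])/K[1,1]*d,d],-1)
    Ti=np.linalg.inv(T); return c@Ti[:3,:3].T+Ti[:3,3]
def st():
    s=manip.state(); 
    for k in('time','tool_pos','tool_rot','contact_force','gripper_width','grasp_force'):print(k,np.round(s[k],4))
E
python3 - <<'E'
from h import *
st(); print(manip.grip_point_offset)
a=[]
for n in('scene','top'):
    p,d,K,T=grab(n); np.savez('f_'+n,p=p,d=d,K=K,T=T)
    a.append(p); print(n,K[0,0],np.linalg.inv(T)[:3].round(2).tolist())
cv2.imwrite('pics/a.png',a[0][:,:,::-1]);cv2.imwrite('pics/b.png',a[1][:,:,::-1])
E
```

```text
pics
time 0.0
tool_pos [0.1861 0.596  0.23  ]
tool_rot [-3.000e-04  1.508e-01  9.886e-01 -1.000e-03]
contact_force [ 0.4056 -0.564   0.0771]
gripper_width 1.0024
grasp_force 0.0
0.0187
scene 455.2591377646642 [[0.82, -0.37, 0.44, -0.05], [-0.57, -0.51, 0.64, -0.83], [-0.01, -0.78, -0.63, 0.9]]
top 461.5334236097335 [[0.01, -0.99, 0.14, 0.32], [-1.0, -0.01, -0.01, 0.01], [0.01, -0.14, -0.99, 1.51]]
```

View pics/a.png

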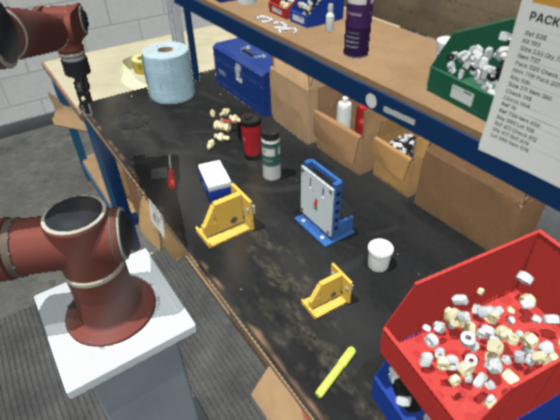

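View pics/b.png

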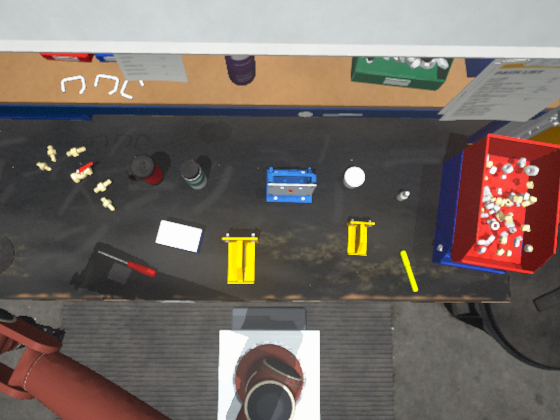

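The scene view shows two yellow brackets and the top view shows both again. The larger is at scene (228,215) / top (241,258), and the smaller at scene (328,292) / top (358,238). The yellow-green marker at top (408,270) is also similar in colour. The smaller bracket, (358,238), is the one meant. The upright is at top (291,188), with its slotted plate and red catch facing the robot.

```bash
python3 - <<'E'
from h import *
for n,box in(('top',(335,205,385,265)),('scene',(295,260,360,320))):
    f=np.load(f'f_{n}.npz');p,d,K,T=[f[k] for k in'pdKT'];P=cloud(d,K,T)
    h=cv2.cvtColor(p,cv2.COLOR_RGB2HSV); m=cv2.inRange(h,(18,120,80),(32,255,255))>0
    b=np.zeros_like(m);x0,y0,x1,y1=box;b[y0:y1,x0:x1]=1;m&=b&(d>0)
    Q=P[m];print(n,len(Q),Q.min(0).round(3),Q.max(0).round(3))
    r=Q[Q[:,2]>.07]; print(' top pts',len(r),cv2.minAreaRect((r[:,:2]*1000).astype(np.float32)),r.mean(0).round(4))
    # rib: narrow strip in front of back plate
    a=Q[Q[:,2]<.012]; print(' foot',len(a),cv2.minAreaRect((a[:,:2]*1000).astype(np.float32)))
    print(' all',cv2.minAreaRect((Q[:,:2]*1000).astype(np.float32)))
    # grey plate, red catch
    bx=(255,160,330,210) if n=='top' else (290,150,360,250)
    b[:]=0;b[bx[1]:bx[3],bx[0]:bx[2]]=1
    bl=(cv2.inRange(h,(100,120,60),(125,255,255))>0)&b&(d>0)
    Q=P[bl];t=Q[Q[:,2]>.17];print(' blue',Q.min(0).round(3),Q.max(0).round(3),'top',cv2.minAreaRect((t[:,:2]*1000).astype(np.float32)),t[:,2].max())
    g=(h[...,1]<70)&(h[...,2]>90)&b&(d>0);Q=P[g];Q=Q[(Q[:,2]>.04)&(Q[:,2]<.19)]
    if len(Q)>50:
        c=Q.mean(0);w=np.linalg.svd(Q-c,full_matrices=False)[2][2];print(' grey',len(Q),c.round(4),'normal',w.round(4),Q.min(0).round(3),Q.max(0).round(3))
    r=(cv2.inRange(h,(0,140,80),(8,255,255))>0)&b&(d>0)
    print(' red',P[r].mean(0).round(4),r.sum())
f=np.load('f_scene.npz')['p'];g=np.load('f_top.npz')['p']
A=cv2.resize(f[140:325,285:365],(320,555)[:2],interpolation=2);B=cv2.resize(g[155:270,255:390],(470,400),interpolation=2)
C=np.zeros((555,790,3),np.uint8);C[:,:320]=A;C[:400,320:]=B;cv2.imwrite('pics/c.png',C[:,:,::-1])
E
```

```text
top 686 [ 0.389 -0.344 -0.007] [ 0.503 -0.25   0.089]
 top pts 136 ((468.0216979980469, -276.66485595703125), (67.59520721435547, 78.00733947753906), 60.72401809692383) [ 0.4647 -0.2863  0.0787]
 foot 369 ((446.01104736328125, -296.8155517578125), (93.31013488769531, 112.77224731445312), 89.63714599609375)
 all ((446.5131530761719, -293.251220703125), (92.84222412109375, 113.84762573242188), 85.67601013183594)
 blue [ 0.562 -0.148 -0.008] [0.684 0.015 0.212] top ((603.6221923828125, -62.732078552246094), (136.2480010986328, 27.30548667907715), 89.42327880859375) 0.21220579383783966
 grey 421 [ 0.5828 -0.0632  0.1279] normal [-0.9999  0.0053  0.0111] [ 0.579 -0.131  0.043] [0.607 0.005 0.19 ]
 red [ 0.5826 -0.0617  0.1057] 4
scene 1486 [ 0.386 -0.328 -0.005] [ 0.545 -0.192  0.082]
 top pts 254 ((466.22027587890625, -278.1671447753906), (70.37876892089844, 81.0281753540039), 59.222389221191406) [ 0.4622 -0.2894  0.0767]
 foot 564 ((475.1970520019531, -274.5453186035156), (192.4014129638672, 103.91302490234375), 22.474925994873047)
 all ((475.2434387207031, -274.65740966796875), (192.4014129638672, 104.15571594238281), 22.474925994873047)
 blue [ 0.558 -0.14  -0.006] [0.816 0.256 0.206] top ((600.8505249023438, -64.483642578125), (140.71768188476562, 27.08425521850586), 89.62905883789062) 0.2061659482077195
 grey 1430 [ 0.5814 -0.0678  0.1195] normal [-0.9998  0.0183  0.0042] [ 0.573 -0.136  0.04 ] [0.666 0.008 0.19 ]
 red [ 0.5792 -0.0639  0.1034] 7
```

View pics/c.png

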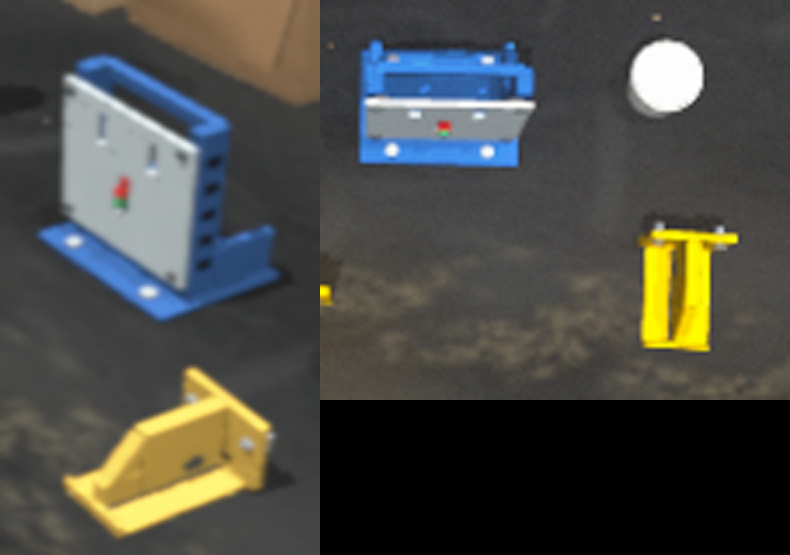

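The crop confirms the small bracket: it stands on its foot at about x 0.44, y -0.29, with the tabs facing +x. The plate face is at x≈0.58, with the red catch at y≈-0.063. I'll align the tool first, then move across.

```bash
python3 -m crank '[{"turn":-0.1},{"turn":-0.1},{"turn":-0.104},{"x":-2.5,"y":-4,"z":-0.5},{"x":-2.5,"y":-4,"z":-0.5}]'; python3 -m crank '[{"x":-2.5,"y":-4},{"x":-2.5,"y":-4},{"x":-2.5,"y":-4},{"x":-2.5,"y":-4},{"x":-1.5,"y":-4.5}]'; python3 -m crank '[{"x":-1,"y":-4.5},{"x":-1,"y":-4.5},{"x":-1,"y":-4.5},{"x":-1,"y":-4.5},{"x":-1,"y":-4.5}]'
```

```text
schema error: expected keys x, y, z, turn
schema error: expected keys x, y, z, turn
schema error: expected keys x, y, z, turn
```

```bash
python3 -m crank '[{"x":0,"y":0,"z":0,"turn":-0.1},{"x":0,"y":0,"z":0,"turn":-0.1},{"x":0,"y":0,"z":0,"turn":-0.104},{"x":-2.5,"y":-4,"z":-0.5,"turn":0},{"x":-2.5,"y":-4,"z":-0.5,"turn":0}]'; python3 -m crank '[{"x":-2.5,"y":-4,"z":0,"turn":0},{"x":-2.5,"y":-4,"z":0,"turn":0},{"x":-2.5,"y":-4,"z":0,"turn":0},{"x":-2.5,"y":-4,"z":0,"turn":0},{"x":-1.5,"y":-4.5,"z":0,"turn":0}]'; python3 -m crank '[{"x":-1,"y":-4.5,"z":0,"turn":0},{"x":-1,"y":-4.5,"z":0,"turn":0},{"x":-1,"y":-4.5,"z":0,"turn":0},{"x":-1,"y":-4.5,"z":0,"turn":0},{"x":-1,"y":-4.5,"z":0,"turn":0}]'
```

```text
time: 0.6
tool_pos: [0.2362, 0.5157, 0.2402]
tool_rot: [-0.0, -0.002, 1.0, -0.001]
contact_force: [1.0, -0.0, 0.4]
gripper_width: 0.997
grasp_force: 0.0
time: 1.1
tool_pos: [0.3525, 0.31, 0.2409]
tool_rot: [-0.0, -0.001, 1.0, -0.0]
contact_force: [0.8, 0.2, 1.1]
gripper_width: 0.997
grasp_force: 0.0
time: 1.6
tool_pos: [0.4017, 0.0851, 0.241]
tool_rot: [0.0, -0.001, 1.0, 0.0]
contact_force: [0.1, -1.0, -0.6]
gripper_width: 1.001
grasp_force: 0.0
```

```bash
python3 -m crank '[{"x":-0.4,"y":-4.7,"z":0,"turn":0},{"x":-0.4,"y":-4.7,"z":0,"turn":0},{"x":-0.4,"y":-4.7,"z":0,"turn":0},{"x":-0.4,"y":-4.7,"z":0,"turn":0}]'; python3 -m crank '[{"x":-0.4,"y":-4.7,"z":0,"turn":0},{"x":-0.4,"y":-4.7,"z":0,"turn":0},{"x":-0.4,"y":-4.7,"z":0,"turn":0},{"x":-0.4,"y":-4.6,"z":0,"turn":0},{"x":0,"y":0,"z":0,"turn":0}]'
python3 - <<'E'
from h import *
st()
p,d,K,T=grab('wrist','d'); np.savez('f_w',p=p,d=d,K=K,T=T)
print(np.linalg.inv(T)[:3].round(3))
P=cloud(d,K,T);h=cv2.cvtColor(p,cv2.COLOR_RGB2HSV); m=(cv2.inRange(h,(18,120,60),(34,255,255))>0)&(d>0)
Q=P[m];t=Q[(Q[:,2]>.07)&(Q[:,2]<.09)]
print(len(Q),Q.min(0),Q.max(0),len(t),t.min(0),t.max(0))
E
```

```text
time: 2.0
tool_pos: [0.4177, -0.1031, 0.241]
tool_rot: [0.0, -0.0, 1.0, 0.0]
contact_force: [0.9, -0.0, 0.4]
gripper_width: 1.0
grasp_force: 0.0
time: 2.5
tool_pos: [0.4337, -0.2924, 0.2403]
tool_rot: [-0.001, 0.002, 1.0, -0.0]
contact_force: [0.0, 1.6, -0.2]
gripper_width: 1.001
grasp_force: 0.0
time 2.5
tool_pos [ 0.4337 -0.2924  0.2403]
tool_rot [-8.0e-04  2.1e-03  1.0e+00 -0.0e+00]
contact_force [ 0.0386  1.629  -0.1798]
gripper_width 1.0009
grasp_force 0.0
[[ 0.005  0.953  0.301  0.358]
 [ 1.    -0.005 -0.002 -0.292]
 [-0.     0.301 -0.954  0.382]]
4498 [ 0.27118358 -0.48298174 -0.00310097] [0.53065574 0.08329032 0.08138575] 1082 [ 0.41969244 -0.32460626  0.07006446] [ 0.49341607 -0.24919845  0.08138575]
```

View pics/d.png

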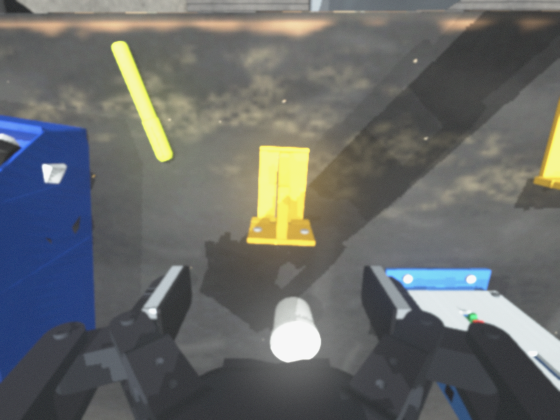

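The wrist view, with world +x down the image, shows the bracket at (282,195), its back plate running from (248,240) to (315,244), and the tub beyond at (295,330). Next I'll fit its pose from the top-surface points.

```bash
python3 - <<'E'
from h import *
f=np.load('f_w.npz');p,d,K,T=[f[k] for k in'pdKT'];P=cloud(d,K,T)
h=cv2.cvtColor(p,cv2.COLOR_RGB2HSV); m=(cv2.inRange(h,(18,120,60),(34,255,255))>0)&(d>0)
b=np.zeros_like(m);b[130:260,235:330]=1;Q=P[m&b]
t=Q[(Q[:,2]>.074)]
print(t[:,2].mean(),np.median(t[:,2]))
ys=np.arange(-.32,-.25,.003);e=[]
for y in ys:
    s=t[abs(t[:,1]-y)<.002]
    if len(s)>5:e.append((y,s[:,0].max()))
e=np.array(e);c=np.polyfit(e[:,0],e[:,1],1);print('rear edge slope',c,e.round(4)[::3].tolist())
# plate extents
bp=t[t[:,0]>e[:,1].mean()-.008];print('plate y',bp[:,1].min(),bp[:,1].max())
r=t[(t[:,0]<e[:,1].mean()-.012)];e=[]
for x in np.arange(.42,.49,.004):
    s=r[abs(r[:,0]-x)<.002]
    if len(s)>4:e.append((x,s[:,1].min(),s[:,1].max()))
e=np.array(e);print(e.round(4));print('rib',np.polyfit(e[:,0],(e[:,1]+e[:,2])/2,1))
fo=Q[Q[:,2]<.012];print('foot',cv2.minAreaRect((fo[:,:2]*1000).astype(np.float32)))
# upright, plate in this view
g=(h[...,1]<60)&(d>0);g[:270]=0;g[:,:400]=0;G=P[g];G=G[(G[:,2]>.05)&(G[:,2]<.19)&(abs(G[:,0]-.58)<.02)];print(len(G),G.mean(0))
r=(cv2.inRange(h,(0,140,80),(8,255,255))|cv2.inRange(h,(172,140,80),(180,255,255)))>0
r[:290]=0;r[345:]=0;r[:,:440]=0;r&=d>0;print('red',r.sum(),np.median(P[r],0),'px',np.argwhere(r).mean(0))
gr=cv2.inRange(h,(50,120,60),(80,255,255))>0;gr[:290]=0;gr[:,:440]=0;gr&=d>0;print('green',gr.sum(),np.median(P[gr],0))
E
```

```text
0.07882037682710939 0.07910053952460239
rear edge slope [0.05694847 0.50715714] [[-0.32, 0.4894], [-0.311, 0.4892], [-0.302, 0.4905], [-0.293, 0.4903], [-0.284, 0.4906], [-0.275, 0.4919], [-0.266, 0.492], [-0.257, 0.492]]
plate y -0.3241977610040344 -0.24919844681046419
[[ 0.424  -0.2893 -0.2787]
 [ 0.428  -0.2894 -0.2787]
 [ 0.432  -0.2894 -0.2788]
 [ 0.436  -0.2894 -0.2787]
 [ 0.44   -0.2904 -0.2786]
 [ 0.444  -0.2904 -0.2786]
 [ 0.448  -0.2905 -0.2797]
 [ 0.452  -0.2905 -0.2796]
 [ 0.456  -0.2905 -0.2796]
 [ 0.46   -0.2916 -0.2796]
 [ 0.464  -0.2916 -0.2807]
 [ 0.468  -0.2916 -0.2807]
 [ 0.472  -0.2916 -0.2806]
 [ 0.476  -0.2917 -0.2806]
 [ 0.48   -0.2917 -0.2806]]
rib [-0.04748225 -0.2636507 ]
foot ((460.0444641113281, -283.0008850097656), (97.58287811279297, 137.3271484375), 86.65975189208984)
3925 [ 0.5844161  -0.0376544   0.09926528]
red 4 [ 0.42352845 -0.22465086  0.29865737] px [321.  475.5]
green 38 [ 0.58117155 -0.06368115  0.08970722]
```

```bash
python3 -m crank '[{"x":-0.9,"y":0.8,"z":0,"turn":0.05},{"x":0,"y":0,"z":4,"turn":0},{"x":0,"y":0,"z":4,"turn":0},{"x":0,"y":0,"z":2,"turn":0},{"x":0,"y":0,"z":0,"turn":0}]'
```

```text
time: 3.05
tool_pos: [0.4411, -0.277, 0.1369]
tool_rot: [-0.003, 0.024, 1.0, 0.003]
contact_force: [-0.5, 0.6, 0.2]
gripper_width: 1.0
grasp_force: 0.0
```

```bash
python3 -m crank '[{"x":-0.2,"y":-0.7,"z":1,"turn":0},{"x":0,"y":0,"z":0,"turn":0},{"x":0,"y":0,"z":0,"turn":0}]'
```

```text
time: 3.35
tool_pos: [0.4458, -0.2878, 0.1327]
tool_rot: [0.001, 0.024, 1.0, -0.001]
contact_force: [0.1, -0.7, 0.6]
gripper_width: 1.002
grasp_force: 0.0
```

```bash
python3 -m crank '[{"x":0,"y":0,"z":0,"turn":0},{"x":0,"y":0,"z":0,"turn":0},{"x":0,"y":0,"z":0,"turn":0}]'
```

```text
time: 3.65
tool_pos: [0.4453, -0.2874, 0.1319]
tool_rot: [0.0, 0.024, 1.0, -0.0]
contact_force: [-0.1, -0.8, 0.2]
gripper_width: 1.002
grasp_force: 0.0
```

```bash
python3 -m crank '[{"x":0.2,"y":0.25,"z":2.4,"turn":0},{"x":0,"y":0,"z":2.5,"turn":0},{"x":0,"y":0,"z":2.5,"turn":0},{"x":0,"y":0,"z":2.4,"turn":0},{"x":0,"y":0,"z":0,"turn":0}]'; python3 -m crank '[{"x":0,"y":0,"z":0,"turn":0},{"x":0,"y":0,"z":0,"turn":0},{"x":0,"y":0,"z":0,"turn":0}]'
```

```text
time: 4.15
tool_pos: [0.4407, -0.2826, 0.0297]
tool_rot: [-0.003, 0.024, 1.0, 0.002]
contact_force: [-0.8, 0.4, 0.5]
gripper_width: 0.997
grasp_force: 0.0
time: 4.45
tool_pos: [0.4443, -0.2855, 0.0352]
tool_rot: [0.001, 0.024, 1.0, -0.001]
contact_force: [-0.2, -0.1, -0.8]
gripper_width: 1.003
grasp_force: 0.0
```

```bash
python3 -m crank '[{"x":0,"y":0,"z":0,"turn":0},{"x":0,"y":0,"z":0,"turn":0},{"x":0,"y":0,"z":0,"turn":0},{"x":0,"y":0,"z":0,"turn":0},{"x":0,"y":0,"z":0,"turn":0}]' 0;python3 -m crank '[{"x":0,"y":0,"z":0,"turn":0},{"x":0,"y":0,"z":0,"turn":0},{"x":0,"y":0,"z":0,"turn":0},{"x":0,"y":0,"z":0,"turn":0},{"x":0,"y":0,"z":0,"turn":0}]'
```

```text
time: 4.95
tool_pos: [0.4432, -0.2847, 0.0333]
tool_rot: [-0.0, 0.024, 1.0, -0.0]
contact_force: [-0.9, -4.4, 3.6]
gripper_width: 0.146
grasp_force: 4.6
time: 5.45
tool_pos: [0.4432, -0.2847, 0.0333]
tool_rot: [0.0, 0.024, 1.0, -0.0]
contact_force: [-0.7, -0.7, 0.4]
gripper_width: 0.135
grasp_force: 59.8
```

```bash
python3 -m crank '[{"x":0,"y":0,"z":-2,"turn":0},{"x":0,"y":0,"z":-4,"turn":0},{"x":0,"y":0,"z":-4,"turn":-0.025},{"x":0,"y":2,"z":-1.2,"turn":-0.025},{"x":0,"y":4,"z":0,"turn":0}]';python3 -m crank '[{"x":0,"y":4,"z":0,"turn":0},{"x":0,"y":4,"z":0,"turn":0},{"x":0,"y":4,"z":0,"turn":0},{"x":0,"y":4,"z":0,"turn":0},{"x":0,"y":0,"z":0,"turn":0}]';python3 -m crank '[{"x":0,"y":0,"z":0,"turn":0},{"x":0,"y":0,"z":0,"turn":0},{"x":0,"y":0,"z":0,"turn":0}]'
python3 - <<'E'
from h import *
for n in('wrist','top','scene'):
    p,d,K,T=grab(n,'e_'+n); np.savez('g_'+n,p=p,d=d,K=K,T=T)
a=cv2.imread('pics/e_wrist.png');b=cv2.imread('pics/e_scene.png')[120:330,260:400]
C=np.zeros((420,800,3),np.uint8);C[:,:560]=a;C[:360,560:]=cv2.resize(b,(240,360));cv2.imwrite('pics/e.png',C)
E
```

```text
time: 5.95
tool_pos: [0.4451, -0.2265, 0.1486]
tool_rot: [0.002, 0.001, 1.0, -0.002]
contact_force: [0.5, 1.1, -3.6]
gripper_width: 0.131
grasp_force: 59.6
time: 6.45
tool_pos: [0.4421, -0.0604, 0.1438]
tool_rot: [-0.001, -0.003, 1.0, 0.001]
contact_force: [-0.9, -0.2, -3.6]
gripper_width: 0.135
grasp_force: 60.1
time: 6.75
tool_pos: [0.4433, -0.0655, 0.1451]
tool_rot: [-0.0, 0.0, 1.0, 0.0]
contact_force: [0.4, 0.1, -3.8]
gripper_width: 0.129
grasp_force: 60.1
```

View pics/e.png

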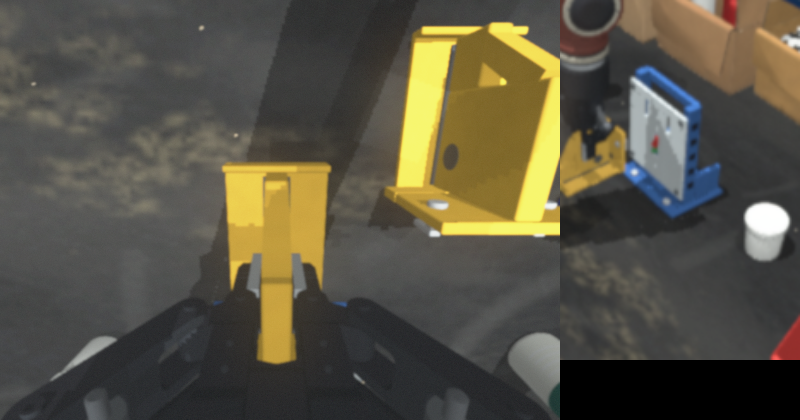

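The wrist view shows the bracket held straight, with the rib at (277,270) between the pads; the large bracket is at (470,130), clear of it. In the scene inset the slots, catch and pin on the plate are in view. Next I'll measure the plate in the same frames.

```bash
python3 - <<'E'
from h import *
def ray(u,v,K,T,x):
    Ti=np.linalg.inv(T);r=Ti[:3,:3]@np.array([(u-K[0,2])/K[0,0],(v-K[1,2])/K[1,1],1]);c=Ti[:3,3];return c+r*(x-c[0])/r[0]
S=[]
for n,fn in(('scene','f_scene'),('top','f_top'),('scene','g_scene'),('top','g_top')):
    f=np.load(fn+'.npz');p,d,K,T=[f[k] for k in'pdKT'];P=cloud(d,K,T);h=cv2.cvtColor(p,cv2.COLOR_RGB2HSV)
    bx=(255,160,330,210) if n=='top' else (296,160,346,242)
    b=np.zeros(d.shape,bool);b[bx[1]:bx[3],bx[0]:bx[2]]=1
    L=(h[...,1]<60)&(h[...,2]>100)&b&(d>0)&(P[...,2]>.04)&(P[...,2]<.188)&(abs(P[...,0]-.58)<.012)
    Q=P[L];c=np.linalg.lstsq(np.c_[Q[:,1]+.06,Q[:,2]-.1,np.ones(len(Q))],Q[:,0],rcond=None)[0];print(fn,'plane dx/dy,dx/dz,x0',c.round(4),len(Q))
    s=h[...,1].astype(float)
    for nm,col in(('red',((h[...,0]<10)|(h[...,0]>170))),('green',(h[...,0]>45)&(h[...,0]<85))):
        m=col&(s>100)&b
        if m.sum():
            w=np.where(m,s,0);v,u=np.argwhere(m).mean(0)
            print('  ',nm,m.sum(),round(u,1),round(v,1),ray(u,v,K,T,c[2]-.003).round(4))
f=np.load('g_scene.npz');p=f['p']
g=cv2.cvtColor(p,cv2.COLOR_RGB2GRAY)
S=cv2.resize(p[155:250,290:350],(500,600)[:2] if 0 else (379,600),interpolation=cv2.INTER_CUBIC)
t=np.load('g_top.npz')['p'];U=cv2.resize(t[165:245,258:328],(420,480),interpolation=cv2.INTER_CUBIC)
C=np.zeros((600,800,3),np.uint8);C[:,:379]=S;C[:480,379:799]=U;cv2.imwrite('pics/fz.png',C[:,:,::-1])
E
```

```text
f_scene plane dx/dy,dx/dz,x0 [0.0051 0.0042 0.5808] 1349
   red 15 315.1 202.6 [ 0.5778 -0.0658  0.1067]
   green 2 314.5 207.0 [ 0.5778 -0.064   0.0897]
f_top plane dx/dy,dx/dz,x0 [0.01   0.0099 0.5823] 372
   red 7 290.3 190.6 [ 0.5793 -0.0602  0.1222]
   green 2 290.5 193.0 [ 0.5793 -0.063   0.0801]
g_scene plane dx/dy,dx/dz,x0 [0.0053 0.0027 0.5808] 1347
   red 15 315.2 202.8 [ 0.5778 -0.0664  0.1064]
   green 3 314.7 207.3 [ 0.5778 -0.0648  0.089 ]
g_top plane dx/dy,dx/dz,x0 [0.0088 0.0083 0.5824] 386
   red 125 288.7 205.8 [ 0.5794 -0.0698 -0.19  ]
   green 1 290.0 193.0 [ 0.5794 -0.0614  0.0799]
```

View pics/fz.png

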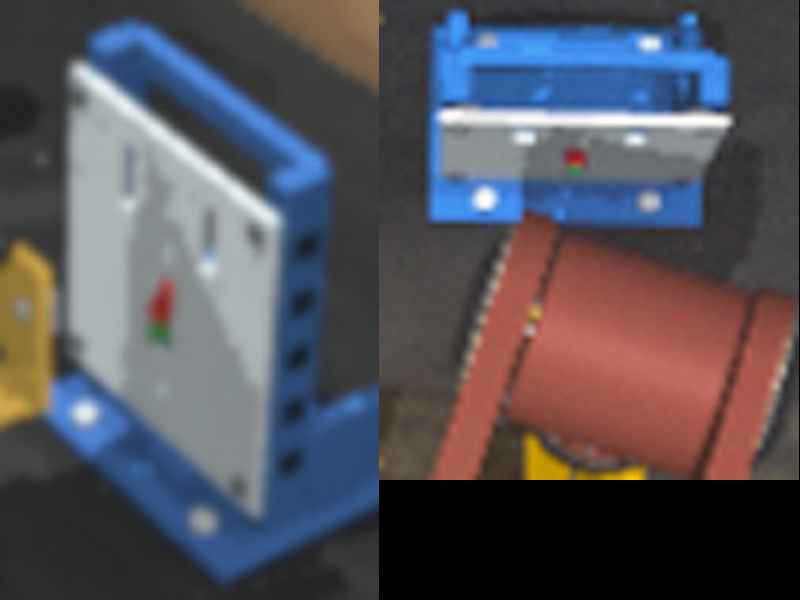

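The zoomed view shows the two slots in the scene crop at (130,172) and (209,240), which is full-image (310.6,182.2) and (323.1,193.0). In the top crop the bright slot bottoms are at (524,138) and (635,138). I'll cast rays through these.

```bash
python3 - <<'E'
from h import *
def ray(u,v,K,T,x):
    Ti=np.linalg.inv(T);r=Ti[:3,:3]@np.array([(u-K[0,2])/K[0,0],(v-K[1,2])/K[1,1],1]);c=Ti[:3,3];return c+r*(x-c[0])/r[0]
f=np.load('g_scene.npz');K,T=f['K'],f['T']
for u,v in((310.1,181.7),(322.6,192.5),(310.1,186.7),(322.6,196.2)):print(ray(u,v,K,T,.581).round(4))
f=np.load('g_top.npz');K,T=f['K'],f['T']
for u,v in((281.7,187.5),(300.2,187.5)):print(ray(u,v,K,T,.584).round(4))
# bracket in scene & wrist: tabs/back plate
f=np.load('g_wrist.npz');p,d,K,T=[f[k] for k in'pdKT'];P=cloud(d,K,T)
h=cv2.cvtColor(p,cv2.COLOR_RGB2HSV);m=(cv2.inRange(h,(15,110,60),(36,255,255))>0)&(d>0);m[:,:220]=0;m[:,340:]=0
Q=P[m];r=Q[(Q[:,2]>.18)&(Q[:,2]<.2)&(Q[:,0]<.44)]
for x in(.42,.425,.43,.435):
    s=r[abs(r[:,0]-x)<.003]; 
    if len(s)>5:print(x,s.min(0).round(4),s.max(0).round(4))
E
```

```text
[ 0.581  -0.0368  0.16  ]
[ 0.581  -0.092   0.1569]
[ 0.581  -0.0375  0.1432]
[ 0.581  -0.0928  0.1449]
[ 0.584  -0.0332  0.1464]
[ 0.584  -0.0887  0.149 ]
0.42 [ 0.4176 -0.0711  0.18  ] [ 0.423  -0.0596  0.1885]
0.425 [ 0.422  -0.0713  0.1832] [ 0.428  -0.0594  0.1924]
0.43 [ 0.427  -0.0713  0.1878] [ 0.4329 -0.0594  0.1926]
0.435 [ 0.432  -0.0722  0.1808] [ 0.438  -0.0593  0.1925]
```

```bash
python3 -m crank '[{"x":-2,"y":0.2,"z":0,"turn":0.005},{"x":-2,"y":0,"z":0,"turn":0},{"x":-1.7,"y":0,"z":0,"turn":0},{"x":-1,"y":0,"z":0,"turn":0},{"x":-0.8,"y":0,"z":0,"turn":0}]';python3 -m crank '[{"x":0,"y":0,"z":0,"turn":0},{"x":0,"y":0,"z":0,"turn":0},{"x":0,"y":0,"z":0,"turn":0},{"x":0,"y":0,"z":0,"turn":0}]'
```

```text
time: 7.4
tool_pos: [0.5189, -0.0632, 0.1451]
tool_rot: [-0.0, 0.002, 1.0, 0.0]
contact_force: [-0.4, -0.2, -3.1]
gripper_width: 0.129
grasp_force: 60.1
time: 7.8
tool_pos: [0.518, -0.0628, 0.1453]
tool_rot: [-0.0, 0.002, 1.0, -0.0]
contact_force: [0.8, -1.0, -3.2]
gripper_width: 0.137
grasp_force: 60.1
```

```bash
for i in 1; do python3 -m crank '[{"x":-0.2,"y":-0.05,"z":0,"turn":0},{"x":0,"y":0,"z":0,"turn":0},{"x":-0.2,"y":0,"z":0,"turn":0},{"x":0,"y":0,"z":0,"turn":0},{"x":0,"y":0,"z":0,"turn":0}]';done;python3 -m crank '[{"x":-0.1,"y":0,"z":0,"turn":0},{"x":0,"y":0,"z":0,"turn":0},{"x":-0.1,"y":0,"z":0,"turn":0},{"x":0,"y":0,"z":0,"turn":0},{"x":0,"y":0,"z":0,"turn":0}]'
```

```text
time: 8.3
tool_pos: [0.5225, -0.0633, 0.1453]
tool_rot: [-0.0, 0.002, 1.0, 0.0]
contact_force: [0.0, 0.3, -2.8]
gripper_width: 0.135
grasp_force: 60.1
time: 8.8
tool_pos: [0.5244, -0.0633, 0.1453]
tool_rot: [-0.0, 0.002, 1.0, 0.0]
contact_force: [0.1, 0.8, -3.0]
gripper_width: 0.128
grasp_force: 60.1
```

```bash
python3 -m crank '[{"x":-0.1,"y":0,"z":0,"turn":0},{"x":0,"y":0,"z":0,"turn":0},{"x":-0.05,"y":0,"z":0,"turn":0},{"x":0,"y":0,"z":0,"turn":0}]'
```

```text
time: 9.2
tool_pos: [0.5254, -0.0633, 0.1451]
tool_rot: [-0.001, 0.002, 1.0, 0.0]
contact_force: [-3.1, 1.1, -1.5]
gripper_width: 0.131
grasp_force: 60.3
```

```bash
python3 -m crank '[{"x":-0.05,"y":0,"z":0,"turn":0},{"x":0,"y":0,"z":0,"turn":0},{"x":-0.05,"y":0,"z":0,"turn":0},{"x":0,"y":0,"z":0,"turn":0}]'
```

```text
time: 9.6
tool_pos: [0.5255, -0.0633, 0.1451]
tool_rot: [-0.002, 0.002, 1.0, 0.0]
contact_force: [-8.2, -0.8, 1.1]
gripper_width: 0.128
grasp_force: 60.6
```

```bash
python3 -m crank '[{"x":0,"y":-0.1,"z":0,"turn":0},{"x":0,"y":0,"z":0,"turn":0},{"x":0,"y":-0.05,"z":0,"turn":0},{"x":0,"y":0,"z":0,"turn":0}]';python3 -c "
from h import *;print(manip.state()['ft_torque'])"; python3 -m crank '[{"x":0,"y":-0.1,"z":0,"turn":0},{"x":0,"y":0,"z":0,"turn":0},{"x":0,"y":-0.05,"z":0,"turn":0},{"x":0,"y":0,"z":0,"turn":0}]'
```

```text
time: 10.0
tool_pos: [0.5254, -0.064, 0.1446]
tool_rot: [-0.002, 0.002, 1.0, 0.001]
contact_force: [-7.2, 3.1, -0.1]
gripper_width: 0.13
grasp_force: 60.5
[ 0.46579424  1.04752899 -0.07658704]
time: 10.4
tool_pos: [0.5252, -0.0652, 0.1442]
tool_rot: [-0.002, 0.002, 1.0, 0.001]
contact_force: [-7.1, 3.0, -1.7]
gripper_width: 0.134
grasp_force: 60.2
```

```bash
python3 -m crank '[{"x":0,"y":-0.1,"z":-0.05,"turn":0},{"x":0,"y":0,"z":0,"turn":0},{"x":0,"y":-0.1,"z":0,"turn":0},{"x":0,"y":0,"z":0,"turn":0}]'
```

```text
time: 10.8
tool_pos: [0.5252, -0.0674, 0.1444]
tool_rot: [-0.002, 0.002, 1.0, 0.001]
contact_force: [-5.6, 2.3, -3.4]
gripper_width: 0.131
grasp_force: 60.0
```

```bash
python3 -m crank '[{"x":0.1,"y":0.2,"z":0,"turn":0},{"x":0,"y":0.2,"z":0,"turn":0},{"x":0,"y":0,"z":0,"turn":0},{"x":-0.1,"y":0.1,"z":0,"turn":0},{"x":0,"y":0,"z":0,"turn":0}]'; python3 -m crank '[{"x":0,"y":0.1,"z":0,"turn":0},{"x":0,"y":0,"z":0,"turn":0},{"x":0,"y":0.05,"z":0,"turn":0},{"x":0,"y":0,"z":0,"turn":0}]'
```

```text
time: 11.3
tool_pos: [0.5254, -0.0643, 0.1455]
tool_rot: [-0.002, 0.002, 1.0, -0.001]
contact_force: [-9.3, -4.3, -1.5]
gripper_width: 0.13
grasp_force: 60.4
time: 11.7
tool_pos: [0.5256, -0.0629, 0.1454]
tool_rot: [-0.002, 0.002, 1.0, -0.001]
contact_force: [-8.3, -4.3, -2.8]
gripper_width: 0.135
grasp_force: 60.3
```

```bash
python3 -m crank '[{"x":0,"y":0.1,"z":0,"turn":0},{"x":0,"y":0,"z":0,"turn":0},{"x":0,"y":0.05,"z":0,"turn":0},{"x":0,"y":0,"z":0,"turn":0}]'
```

```text
time: 12.1
tool_pos: [0.5276, -0.0602, 0.1464]
tool_rot: [0.001, 0.002, 1.0, -0.0]
contact_force: [0.5, -0.3, -2.4]
gripper_width: 0.13
grasp_force: 60.1
```

The tabs have dropped into the slots at y≈-0.060, and the contact force is back to zero. Now I'll push them in.

```bash
python3 -m crank '[{"x":-0.1,"y":0.05,"z":0,"turn":0},{"x":-0.1,"y":0,"z":0,"turn":0},{"x":0,"y":0,"z":0,"turn":0},{"x":-0.1,"y":0,"z":0,"turn":0},{"x":0,"y":0,"z":0,"turn":0}]'; python3 -m crank '[{"x":-0.1,"y":0,"z":0,"turn":0},{"x":-0.1,"y":0,"z":0,"turn":0},{"x":0,"y":0,"z":0,"turn":0},{"x":0,"y":0,"z":0,"turn":0}]'
```

```text
time: 12.6
tool_pos: [0.53, -0.0599, 0.1458]
tool_rot: [0.0, 0.002, 1.0, 0.0]
contact_force: [-0.1, 0.4, -3.5]
gripper_width: 0.131
grasp_force: 60.1
time: 13.0
tool_pos: [0.532, -0.0599, 0.1458]
tool_rot: [-0.0, 0.002, 1.0, 0.0]
contact_force: [0.3, -0.0, -2.8]
gripper_width: 0.135
grasp_force: 60.1
```

```bash
python3 -m crank '[{"x":-0.1,"y":0,"z":0,"turn":0},{"x":-0.1,"y":0,"z":0,"turn":0},{"x":-0.05,"y":0,"z":0,"turn":0},{"x":0,"y":0,"z":0,"turn":0},{"x":0,"y":0,"z":0,"turn":0}]'
```

```text
time: 13.5
tool_pos: [0.5344, -0.0599, 0.1458]
tool_rot: [-0.0, 0.002, 1.0, 0.0]
contact_force: [-1.5, -0.3, -3.1]
gripper_width: 0.132
grasp_force: 60.1
```

```bash
python3 -m crank '[{"x":-0.1,"y":0,"z":0,"turn":0},{"x":0,"y":0,"z":0,"turn":0},{"x":0,"y":0,"z":0,"turn":0}]'
```

```text
time: 13.8
tool_pos: [0.5353, -0.0598, 0.1458]
tool_rot: [-0.0, 0.002, 1.0, 0.0]
contact_force: [-1.1, 1.0, -2.1]
gripper_width: 0.137
grasp_force: 60.2
```

```bash
python3 -m crank '[{"x":-0.1,"y":0,"z":0,"turn":0},{"x":0,"y":0,"z":0,"turn":0},{"x":0,"y":0,"z":0,"turn":0}]'
```

```text
time: 14.1
tool_pos: [0.5353, -0.0597, 0.1457]
tool_rot: [-0.002, 0.002, 1.0, 0.0]
contact_force: [-6.0, 0.8, 0.1]
gripper_width: 0.132
grasp_force: 60.6
```

```bash
python3 -m crank '[{"x":0.08,"y":0,"z":0.2,"turn":0},{"x":0,"y":0,"z":0.2,"turn":0},{"x":0,"y":0,"z":0.2,"turn":0},{"x":0,"y":0,"z":0.2,"turn":0},{"x":0,"y":0,"z":0,"turn":0}]'; python3 -m crank '[{"x":0,"y":0,"z":0.1,"turn":0},{"x":0,"y":0,"z":0.1,"turn":0},{"x":0,"y":0,"z":0.1,"turn":0},{"x":0,"y":0,"z":0.1,"turn":0},{"x":0,"y":0,"z":0,"turn":0}]'
```

```text
time: 14.6
tool_pos: [0.5353, -0.0601, 0.1378]
tool_rot: [-0.001, 0.002, 1.0, -0.0]
contact_force: [-4.7, -0.0, 0.4]
gripper_width: 0.13
grasp_force: 60.7
time: 15.1
tool_pos: [0.5353, -0.0601, 0.1343]
tool_rot: [-0.001, 0.002, 1.0, -0.0]
contact_force: [-6.5, -0.4, 2.6]
gripper_width: 0.131
grasp_force: 61.1
```

```bash
python3 -m crank '[{"x":0,"y":0,"z":0.1,"turn":0},{"x":0,"y":0,"z":0.1,"turn":0},{"x":0,"y":0,"z":0.1,"turn":0},{"x":0,"y":0,"z":0.1,"turn":0},{"x":0,"y":0,"z":0,"turn":0}]'
```

```text
time: 15.6
tool_pos: [0.5353, -0.06, 0.1296]
tool_rot: [-0.001, 0.002, 1.0, -0.0]
contact_force: [-4.8, -0.3, -0.2]
gripper_width: 0.131
grasp_force: 60.5
```

```bash
python3 -m crank '[{"x":0,"y":0,"z":0.1,"turn":0},{"x":0,"y":0,"z":0.1,"turn":0},{"x":0,"y":0,"z":0.1,"turn":0},{"x":0,"y":0,"z":0,"turn":0}]'
```

```text
time: 16.0
tool_pos: [0.5353, -0.0599, 0.1264]
tool_rot: [-0.001, 0.002, 1.0, 0.0]
contact_force: [-4.4, -1.2, -1.1]
gripper_width: 0.132
grasp_force: 60.5
```

```bash
python3 -m crank '[{"x":0,"y":0,"z":0.1,"turn":0},{"x":0,"y":0,"z":0.1,"turn":0},{"x":0,"y":0,"z":0,"turn":0},{"x":0,"y":0,"z":0,"turn":0}]'
```

```text
time: 16.4
tool_pos: [0.5353, -0.0599, 0.1245]
tool_rot: [-0.0, 0.002, 1.0, 0.0]
contact_force: [-5.0, -0.8, -0.9]
gripper_width: 0.135
grasp_force: 60.5
```

```bash
python3 -m crank '[{"x":0,"y":0,"z":0.1,"turn":0},{"x":0,"y":0,"z":0.1,"turn":0},{"x":0,"y":0,"z":0,"turn":0},{"x":0,"y":0,"z":0,"turn":0}]'
```

```text
time: 16.8
tool_pos: [0.5353, -0.0598, 0.1227]
tool_rot: [-0.0, 0.002, 1.0, 0.0]
contact_force: [-5.8, -0.0, -0.3]
gripper_width: 0.127
grasp_force: 60.6
```

```bash
python3 -m crank '[{"x":0,"y":0,"z":0.1,"turn":0},{"x":0,"y":0,"z":0,"turn":0},{"x":0,"y":0,"z":0.05,"turn":0},{"x":0,"y":0,"z":0,"turn":0}]'
```

```text
time: 17.2
tool_pos: [0.5354, -0.0598, 0.122]
tool_rot: [-0.001, 0.002, 1.0, 0.0]
contact_force: [-7.3, -0.0, 3.8]
gripper_width: 0.136
grasp_force: 61.3
```

```bash
python3 -m crank '[{"x":0,"y":0,"z":0.1,"turn":0},{"x":0,"y":0,"z":0,"turn":0},{"x":0,"y":0,"z":0.05,"turn":0},{"x":0,"y":0,"z":0,"turn":0}]'
```

```text
time: 17.6
tool_pos: [0.5354, -0.0599, 0.122]
tool_rot: [-0.001, 0.002, 1.0, 0.0]
contact_force: [-12.3, 1.9, 10.3]
gripper_width: 0.134
grasp_force: 62.3
```

```bash
python3 -m crank '[{"x":0.1,"y":0,"z":0.1,"turn":0},{"x":0,"y":0,"z":0,"turn":0},{"x":0,"y":0,"z":0.1,"turn":0},{"x":0,"y":0,"z":0,"turn":0},{"x":0,"y":0,"z":0,"turn":0}]'
python3 - <<'E'
from h import *
p,d,K,T=grab('scene'); p2,_,_,_=grab('wrist')
A=cv2.resize(p[150:250,280:360],(480,600),interpolation=2);B=cv2.resize(p2[150:420,130:430],(320,288))
C=np.zeros((600,800,3),np.uint8);C[:,:480]=A;C[:288,480:]=B;cv2.imwrite('pics/g.png',C[:,:,::-1])
E
```

```text
time: 18.1
tool_pos: [0.5354, -0.0599, 0.1218]
tool_rot: [0.0, 0.002, 1.0, 0.0]
contact_force: [-13.7, 2.3, 15.9]
gripper_width: 0.131
grasp_force: 63.2
```

View pics/g.png

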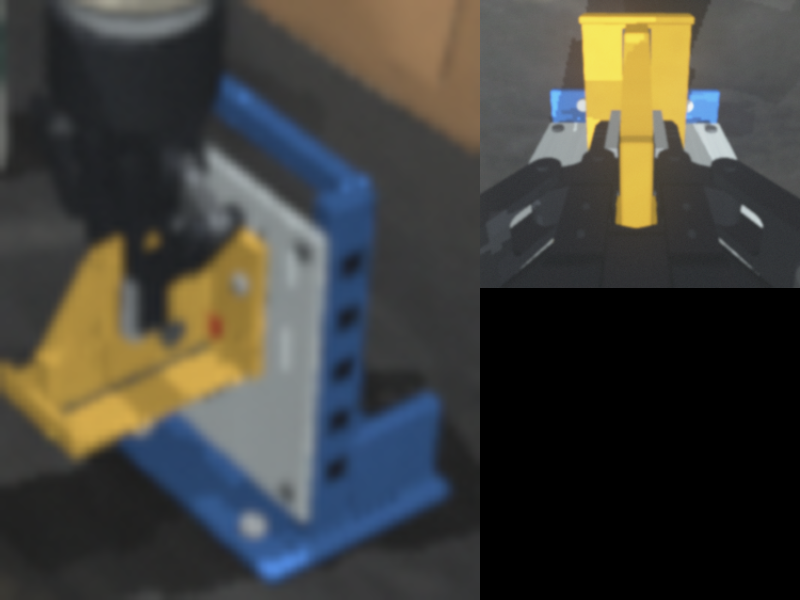

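The scene crop shows the bracket against the plate, with the red catch visible through its window at (215,327) just above the foot. I'll press slightly more, then pull up gently to test the lock.

```bash
python3 -m crank '[{"x":0.1,"y":0,"z":0.1,"turn":0},{"x":0,"y":0,"z":0,"turn":0},{"x":0,"y":0,"z":0,"turn":0}]';python3 -m crank '[{"x":0,"y":0,"z":-0.2,"turn":0},{"x":0,"y":0,"z":-0.2,"turn":0},{"x":0,"y":0,"z":-0.2,"turn":0},{"x":0,"y":0,"z":0,"turn":0},{"x":0,"y":0,"z":0,"turn":0}]'
```

```text
time: 18.5
tool_pos: [0.5353, -0.0599, 0.1216]
tool_rot: [0.002, 0.002, 1.0, -0.0]
contact_force: [-12.7, 2.9, 18.0]
gripper_width: 0.134
grasp_force: 63.3
time: 19.0
tool_pos: [0.5338, -0.0599, 0.1225]
tool_rot: [0.0, 0.002, 1.0, 0.0]
contact_force: [0.6, -0.0, -3.2]
gripper_width: 0.136
grasp_force: 60.2
```

```bash
python3 -m crank '[{"x":-0.1,"y":0,"z":-0.1,"turn":0},{"x":0,"y":0,"z":-0.1,"turn":0},{"x":0,"y":0,"z":0,"turn":0},{"x":0,"y":0,"z":0,"turn":0}]'
```

```text
time: 19.4
tool_pos: [0.5343, -0.0598, 0.1238]
tool_rot: [-0.0, 0.002, 1.0, 0.0]
contact_force: [1.7, -0.7, -8.4]
gripper_width: 0.129
grasp_force: 59.3
```

```bash
python3 -m crank '[{"x":0,"y":0,"z":-0.1,"turn":0},{"x":0,"y":0,"z":0,"turn":0},{"x":0,"y":0,"z":0,"turn":0}]'
```

```text
time: 19.7
tool_pos: [0.5342, -0.0597, 0.124]
tool_rot: [-0.0, 0.002, 1.0, 0.0]
contact_force: [6.3, -0.8, -14.2]
gripper_width: 0.129
grasp_force: 58.8
```

The pull-up builds to 14 N with about 2 mm of play, so the catch is locked over the foot. I'll push the bracket back home, relax and release.

```bash
python3 -m crank '[{"x":0,"y":0,"z":0.2,"turn":0},{"x":0,"y":0,"z":0.2,"turn":0},{"x":-0.05,"y":0,"z":0.1,"turn":0},{"x":0,"y":0,"z":0.1,"turn":0},{"x":0,"y":0,"z":0,"turn":0}]';python3 -m crank '[{"x":0,"y":0,"z":0.1,"turn":0},{"x":0,"y":0,"z":0,"turn":0},{"x":0,"y":0,"z":0,"turn":0}]'
```

```text
time: 20.2
tool_pos: [0.5352, -0.0599, 0.1218]
tool_rot: [-0.0, 0.002, 1.0, -0.0]
contact_force: [-6.1, 1.3, 4.7]
gripper_width: 0.132
grasp_force: 61.6
time: 20.5
tool_pos: [0.5352, -0.0599, 0.1217]
tool_rot: [-0.0, 0.002, 1.0, -0.0]
contact_force: [-9.0, 2.0, 10.6]
gripper_width: 0.132
grasp_force: 62.3
```

```bash
python3 -m crank '[{"x":0,"y":0,"z":0,"turn":0},{"x":0,"y":0,"z":0,"turn":0},{"x":0,"y":0,"z":0,"turn":0},{"x":0,"y":0,"z":0,"turn":0},{"x":0,"y":0,"z":0,"turn":0}]' 50;python3 -m crank '[{"x":0.5,"y":0,"z":0,"turn":0},{"x":1,"y":0,"z":-1,"turn":0},{"x":1,"y":0,"z":-2,"turn":0},{"x":0,"y":0,"z":-4,"turn":0},{"x":0,"y":0,"z":-4,"turn":0}]';python3 -m crank '[{"x":3,"y":0,"z":-2,"turn":0},{"x":3,"y":-3,"z":0,"turn":0},{"x":3,"y":-3,"z":0,"turn":0},{"x":0,"y":0,"z":0,"turn":0},{"x":0,"y":0,"z":0,"turn":0}]'
python3 - <<'E'
from h import *
p,d,K,T=grab('scene','h0'); p2,d2,K2,T2=grab('wrist')
A=cv2.resize(p[150:250,280:360],(400,500),interpolation=2);B=cv2.resize(p2,(400,300))
t,_,_,_=grab('top');D=cv2.resize(t[160:220,250:330],(267,200))
C=np.zeros((500,800,3),np.uint8);C[:,:400]=A;C[:300,400:]=B;C[300:,400:667]=D;cv2.imwrite('pics/h.png',C[:,:,::-1])
P=cloud(d,K,T);h=cv2.cvtColor(p,cv2.COLOR_RGB2HSV);b=np.zeros(d.shape,bool);b[150:250,280:340]=1
for nm,m in(('red',((h[...,0]<10)|(h[...,0]>170))&(h[...,1]>140)),('yellow',(h[...,0]>16)&(h[...,0]<34)&(h[...,1]>110))):
    Q=P[m&b&(d>0)];print(nm,len(Q),np.percentile(Q,2,0).round(4),np.median(Q,0).round(4),np.percentile(Q,98,0).round(4))
E
```

```text
time: 21.0
tool_pos: [0.5352, -0.0599, 0.1187]
tool_rot: [-0.0, 0.002, 1.0, 0.0]
contact_force: [0.3, 0.2, 0.9]
gripper_width: 0.502
grasp_force: 0.0
time: 21.5
tool_pos: [0.5088, -0.0596, 0.2288]
tool_rot: [-0.001, 0.002, 1.0, 0.0]
contact_force: [0.6, -0.5, 0.7]
gripper_width: 0.501
grasp_force: 0.0
time: 22.0
tool_pos: [0.4194, -0.1198, 0.2488]
tool_rot: [0.0, 0.003, 1.0, 0.0]
contact_force: [-0.6, 0.1, 0.1]
gripper_width: 0.496
grasp_force: 0.0Traceback (most recent call last):
  File "<stdin>", line 8, in <module>
    return _quantile_unchecked(
        a, q, axis, out, overwrite_input, method, keepdims, weights)
    return _ureduce(a,
                    func=_quantile_ureduce_func,
    ...<5 lines>...
                    overwrite_input=overwrite_input,
                    method=method)
    r = func(a, **kwargs)
    result = _quantile(arr,
                       quantiles=q,
    ...<2 lines>...
                       out=out,
                       weights=wgt)
    slices_having_nans = np.isnan(arr[-1, ...])
                                  ~~~^^^^^^^^^
IndexError: index -1 is out of bounds for axis 0 with size 0
```

View pics/h.png

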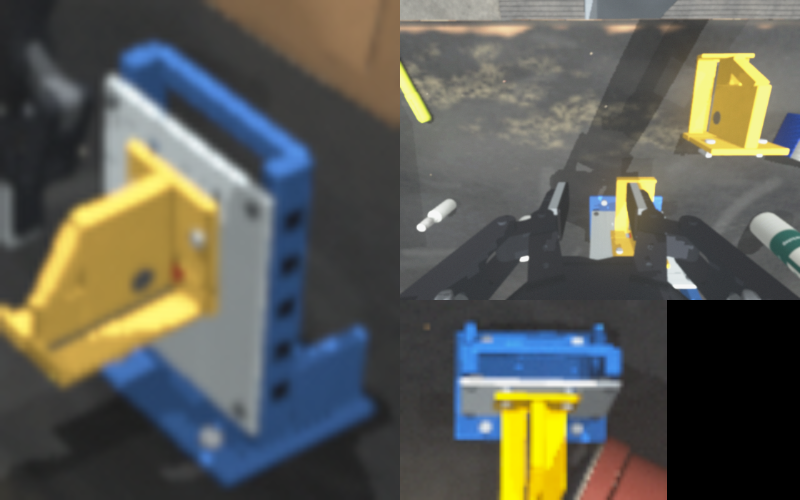

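The final view shows the bracket hanging square on the plate, with the red catch out in its window at (178,270) and the gripper clear. It was released while still pressed down at the seat, so I'm handing in.

```bash
python3 -c "
from plant import manip;print(manip.job_done())"
```

```text
the job is handed in; nothing more can be done
None
```

The small yellow bracket is hooked into both slots, pushed down to a hard stop with the red catch locked over its foot, and released with the gripper clear. A 14 N pull-up test held, and the press against the upright read at most about 14 N. The green pin was hidden from view, so I infer it is held down from the seated height rather than having seen it. The job was handed in about 22 s in, and no verdict was returned.

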